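# Tap the tin home in the tin rack

### The job

A tin stands half out of the mouth of the low hooded tin rack. Pick up the spatula and, with its blade end, gently tap the tin straight back into the rack in several small taps (not one long push), taking the blade off the tin between taps, until it meets the hidden stop inside; do not touch the tin with the gripper. Then draw the spatula out of the rack and lay it flat on the worktop, well clear of the tin.

Things in the scene. Friction and masses are not known exactly. Their poses are not given: they have to be found in the camera images.
- tin: Unopened round food tin, 75 mm across, 58 mm high, about 0.25 kg, standing upright half in the mouth of the rack, touching neither tool nor stop (a second, equal-sized tin stands loose elsewhere and is not to be used). Origin: centre of its underside; z up. It slides on the worktop under about 1 to 4 N.
- turner: Kitchen spatula lying flat on the worktop, 297 mm long, 80 g. Origin: middle of its length, underside; x points along it to the blade, z up. Handle from x = -149 to -24 mm, 24 mm wide, 16 mm thick (grip it from above across its width near x = -50 mm); thin shank 10 mm wide; blade from x = +60 to +149 mm, 52 mm wide, up to 10 mm thick.
- turner_tip (a point): Middle of the blade's end edge on the spatula: 149 mm from the spatula's origin along its x, 5 mm above its underside.
- rack: White sheet-metal tin rack, fixed to the worktop, like a short tunnel without a floor: inside 88 mm wide, outside 98 mm (126 mm over its foot flanges), 155 mm long, 84 mm high, underside of the hood 79 mm up. Origin: on the worktop at the middle of the open mouth; x runs straight into the lane, z up. Side walls begin at x = 0, the hood at x = 25 mm, closed back at x = 150 mm.
- stop: Adjustable black stop block hidden in the rack under the hood, fixed, 82 mm wide, 50 mm high; it is set to a different depth (82 to 118 mm from the mouth) each time. Origin: on the worktop, middle of the face that the tin meets; x as the rack's. The tin touches it when the tin's centre is 38 mm before this face. The tin then goes no further and the push force rises sharply.

How it is judged (in metres and radians):
On the way, in this order (a step that is already met when the one before it is completed fails the run):
1. the spatula is lifted in the gripper (contact force between the fingers and turner above 1 N and height (world z) of turner above 0.006 m), for 0.1 s.
2. a first small tap: the tin has moved in at least 5 mm, stands still and free of the blade, and is still more than 12 mm short of the stop (distance of tin from where it was at the start of the episode above 0.005 m and contact force between turner and tin below 0.05 N and linear speed of tin below 0.02 m/s and x of tin in the frame of stop below -0.05 m), for 0.06 s.
3. the tin has met the stop (contact force between tin and stop above 0.3 N), for 0.02 s.
At the end, for the whole second after the job is handed in: The tin stands upright on the worktop in the rack, within 12 mm of the hidden stop, at rest; the spatula lies flat (within 10 degrees) on the worktop, at rest, its blade end more than 60 mm from the tin's centre (x of tin in the frame of stop above -0.05 m and angle between tin's own z axis and vertical below 0.1 rad and height (world z) of tin below 0.005 m and linear speed of each of tin, turner below 0.02 m/s and angle between turner's own z axis and vertical below 0.17 rad and height (world z) of turner below 0.012 m and horizontal distance between turner_tip and tin above 0.06 m); the robot touches nothing.
It fails at once if the gripper or arm touches the tin (contact force between any of the fingers, the arm and tin above 0.5 N).
It fails at once if the tin is struck hard (faster than 0.3 m/s) (linear speed of tin above 0.3 m/s).
It fails at once if the tin is rammed against the stop with more than 40 N (contact force between tin and stop above 40 N).
It also fails if it takes over 58 s, if anything falls off the work surface, if the arm or the gripper's body presses on something with over 40 N, if the wrist force passes 120 N, or if a joint passes its speed limit or range.

### The arm

A 6-joint arm with a two-finger parallel gripper is mounted at the origin on a cart in front of the work surface, level with it; the furniture and walls round the work are solid. World frame = base frame: x ahead of the robot, y to its left, z up, the work surface at z = 0. Lengths are in m, angles in degrees, forces in N, time in s.
With the tool pointing down it reaches from about 0.4 to 0.825 m from the base axis. Payload 7 kg.
Tool frame: the origin (TCP) lies midway between the tips of the shut fingers; the grasp point (between the pads) lies 19 mm behind it; z points along the fingers, y is the line along which they close (so a half turn about z gives the same grasp; the last joint's range is limited). The gripper opens to 88 mm and grips with 3 to 60 N. Pads are 19 mm wide; open, the fingers measure 130 mm over their backs; the gripper's body (78 mm by 193 mm) begins 47 mm behind the grasp point.
Start: joints at [90.705, 20.546, 0.682, 0, -70.136, -16.507], TCP at [0.184, 0.649, 0.227] pointing down, gripper open.
Joint ranges: [-176.03, 176.03], [-82.01, 121.73], [-58.28, 71.71], [-173.87, 95.51], [-174.79, -0.11], [-173.66, 173.66]. Speed limits (degrees/s): [136.94, 136.94, 172.46, 180, 180, 180].

### API

Orientations are given as [roll, pitch, yaw] about the fixed x, y, z axes, in that order (R = Rz(yaw) Ry(pitch) Rx(roll)).
In Python, from plant import ctrl gives the robot as it stands. The module is installed in compiled form; this text tells all that it offers.
- The arm moves only by the tool play_rows, never from a script. Its argument "commands" is a list that holds one entry, the list of rows, each a list of 7 numbers: the turn, a rotation vector about the tool's x, y, z in rad, then the shift along the tool's x, y, z in cm, then the finger opening in cm, from 0 to 8.76. In form: [[[ax, ay, az, x, y, z, grip], ...]]. A call has 1 to 8 rows; each row is the pose to reach, as a shift and turn from the pose commanded when the call began, along the tool's axes at that moment; what a row does not reach only later rows make up. A row lasts 1/12 s, in which the tool goes at most 41.7 mm and 7.16 degrees, less where a joint would pass 70% of its speed; a pose out of reach is approached as far as the arm can. A call with a gripper value outside its range is refused whole. The fingers move at their own pace and stop on an object; the grip force is fixed at half the most. Time passes only in rows, so rows that repeat a pose let the fingers close. It gives the time, the measured TCP pose, the force, the opening and the grip force at its end, in the units of the state.
- ctrl.get_obs(): the state, without advancing time (a new reading comes with each control period).
- ctrl.snapshot(name): name is "side" or "top"; returns a dict with "color" (384x512x3 uint8, red, green, blue), "camera_matrix" (3x3 intrinsics, pixels), "origin" and "rotation" of the camera in the world. Camera axes: x right, y down, z forward; pixel columns grow to the right and rows downward; lengths in m; the calibration is good to about 2 mm. A picture is of the moment at which its call begins. There is no depth.
- ctrl.close_job(): hands the job in; it is judged then, once.
Trained networks look in a picture, given as the dict that the camera call returned (one of the last four; its "shot" number tells which), for a name from the list of things; names that differ only in an ending like _2 or _b are one class to them, and where a whole thing is asked for, a point or a joint stands for the part that bears it (a point fixed in the world has none). Each returns a list of dicts, best first, with "conf" (0 to 1); they miss things now and then, are a little off and sometimes report something else, mostly with a low value. They report only what shows in the picture. A call takes as long as a camera call.
- ctrl.find_in(picture, name): "bbox" ([left, top, width, height] in pixels, round what is visible of it).
The state is a dict: "clock": time; "joint_pos": joint angles; "qvel": joint speeds; "tau": joint torques, N m; "tool_pos": TCP position; "orientation": TCP orientation; "force": force on the tool from outside, world axes, zero at the start; "moment": the same for the moment, N m; "opening": finger opening in m; "gripper_force": force on a finger pad.
Only numpy, scipy, OpenCV 4.12 (cv2) and the standard library are available. Lean on these libraries where they do the work, as an engineer would, in place of code of your own. Each camera call takes 0.05 s, during which the arm holds its last target. There are 200 camera calls.

## Working session

There is one attempt and no reset: what is moved stays moved. The work goes in short steps, Python scripts to look and compute and a tool call to move; the robot and the scene stay as the last step left them, time stands still between calls to the robot, and variables do not carry over. Pictures are saved under pics/ and viewed, at most 10 in all, crops included, and the job is handed in when it is done.

Besides the shell and the picture viewer there is one more tool, called after "Call:" by a JSON object that holds its "fn" and its "kwargs". play_rows: Moves the arm, as the interface text tells. Its arguments: {"type":"object","properties":{"commands":{"type":"array","items":{"type":"array","items":{"type":"array","items":{"type":"number"}}}}},"required":["commands"]}

```bash
mkdir -p pics
cat > h.py <<'E'
import numpy as np, cv2
from plant import ctrl
def snap(n,f=None):
    s=ctrl.snapshot(n)
    if f: cv2.imwrite('pics/'+f,s['color'][:,:,::-1])
    return s
def ray(s,uv,z):
    K=np.array(s['camera_matrix']);R=np.array(s['rotation']);o=np.array(s['origin'])
    d=R@np.linalg.solve(K,[uv[0],uv[1],1.]); return o+d*(z-o[2])/d[2]
def proj(s,p):
    K=np.array(s['camera_matrix']);R=np.array(s['rotation']);o=np.array(s['origin'])
    q=K@(R.T@(np.array(p)-o)); return q[:2]/q[2]
E
python3 - <<'E'
from h import *
np.set_printoptions(precision=3,suppress=True)
for n in ('top','side'):
    s=snap(n,n+'0.png'); print(n,np.array(s['origin']),np.array(s['rotation']).tolist(),np.array(s['camera_matrix']).tolist())
    for t in ('tin','turner','rack','turner_tip'):
        print(t,[(np.round(d['bbox']).tolist(),round(d['conf'],2)) for d in ctrl.find_in(s,t)[:3]])
o=ctrl.get_obs();print(o['clock'],o['tool_pos'],o['orientation'],o['opening'])
E
```

```text
top [ 0.405 -0.02   1.145] [-174.46689862770165, 0.15539839982852055, -89.97713007905523] [[485.3347374377734, 0.0, 261.0899436109433], [0.0, 485.3347374377734, 192.88289535826817], [0.0, 0.0, 1.0]]
tin [([201.0, 188.0, 31.0, 35.0], 0.66)]
turner [([297.0, 198.0, 125.0, 44.0], 0.63)]
rack [([141.0, 182.0, 80.0, 59.0], 0.9)]
turner_tip [([296.0, 198.0, 126.0, 43.0], 0.68)]
side [ 0.474 -0.82   0.353] [-110.40100622493392, -1.367705960288133, -0.1757956378485907] [[365.7011715459422, 0.0, 259.33948468590586], [0.0, 365.7011715459422, 185.49052778842207], [0.0, 0.0, 1.0]]
tin [([243.0, 165.0, 30.0, 28.0], 0.76)]
turner [([221.0, 220.0, 50.0, 86.0], 0.55)]
rack [([232.0, 145.0, 47.0, 44.0], 0.57)]
turner_tip [([220.0, 220.0, 52.0, 86.0], 0.65)]
0.5 [0.184 0.649 0.227] [180.      0.002 -15.799] 0.08753169631348277
```

View pics/top0.png

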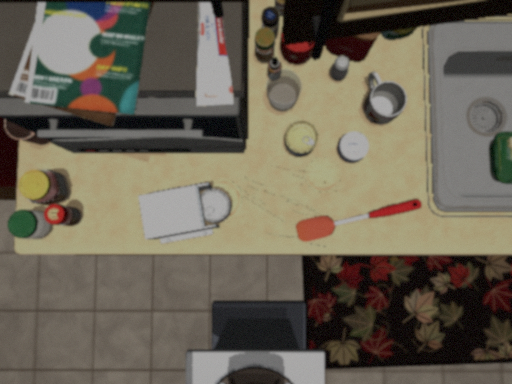

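View pics/side0.png

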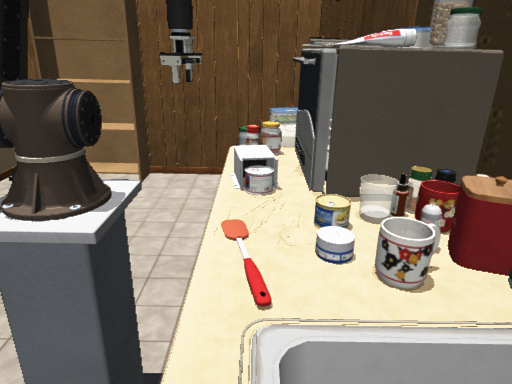

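The top view shows the rack at about (140–215, 182–241) with its mouth to the right and the tin at (215, 205). The spatula runs from its blade at (297, 228) to its handle end at (420, 205). I'll measure these next.

```bash
cat >> h.py <<'E'
from scipy.spatial.transform import Rotation as Rot
_sn=snap
def snap(n,f=None):
    s=_sn(n,f); r=np.array(s['rotation'],float)
    if r.size==3: s=dict(s); s['rotraw']=s['rotation']; s['R']=Rot.from_euler('xyz',r,degrees=True).as_matrix()
    return s
def ray(s,uv,z):
    d=s['R']@np.linalg.solve(np.array(s['camera_matrix']),[uv[0],uv[1],1.]); o=np.array(s['origin']); return o+d*(z-o[2])/d[2]
def proj(s,p):
    q=np.array(s['camera_matrix'])@(s['R'].T@(np.array(p)-np.array(s['origin']))); return q[:2]/q[2]
E
python3 - <<'E'
from h import *
np.set_printoptions(precision=4,suppress=True)
s=snap('top'); im=s['color'].copy()
hsv=cv2.cvtColor(im,cv2.COLOR_RGB2HSV)
red=((hsv[...,0]<10)|(hsv[...,0]>170))&(hsv[...,1]>130)&(hsv[...,2]>90)
m=np.zeros(red.shape,np.uint8); m[190:245,285:427]=red[190:245,285:427]
ys,xs=np.nonzero(m)
P=np.array([ray(s,(x,y),.008)[:2] for x,y in zip(xs,ys)])
H=P[xs>365];B=P[xs<338]
vx,vy,x0,y0=cv2.fitLine(H.astype(np.float32),cv2.DIST_L2,0,.01,.01).ravel()
print('handle dir',vx,vy,'c',H.mean(0),'blade c',B.mean(0))
d=B.mean(0)-H.mean(0);d/=np.linalg.norm(d);t=(P)@d
print('dir',d,np.degrees(np.arctan2(d[1],d[0])),'len',t.max()-t.min(),'handle len',(H@d).max()-(H@d).min(),'blade',(B@d).max()-(B@d).min())
c=H.mean(0)+d*((t.max()+t.min())/2-H.mean(0)@d); print('centre',c)
n=np.array([-d[1],d[0]]); print('blade w',np.ptp(B@n))
# rack hood: white
g=cv2.cvtColor(im,cv2.COLOR_RGB2GRAY)
cr=cv2.resize(im[165:260,120:250],None,fx=6,fy=6,interpolation=cv2.INTER_CUBIC)
cv2.imwrite('pics/crop.png',cr[:,:,::-1])
s2=snap('side'); c2=cv2.resize(s2['color'][135:205,215:300],None,fx=8,fy=8,interpolation=cv2.INTER_CUBIC)
cv2.imwrite('pics/crop2.png',c2[:,:,::-1])
E
```

```text
handle dir 0.2306045 -0.97304755 c [ 0.4778 -0.3326] blade c [ 0.4327 -0.1424]
dir [-0.231  0.973] 103.35572321098184 len 0.29583979379648023 handle len 0.12288609190507804 blade 0.08408180128493059
centre [ 0.4574 -0.2464]
blade w 0.04846946648717365
```

View pics/crop.png

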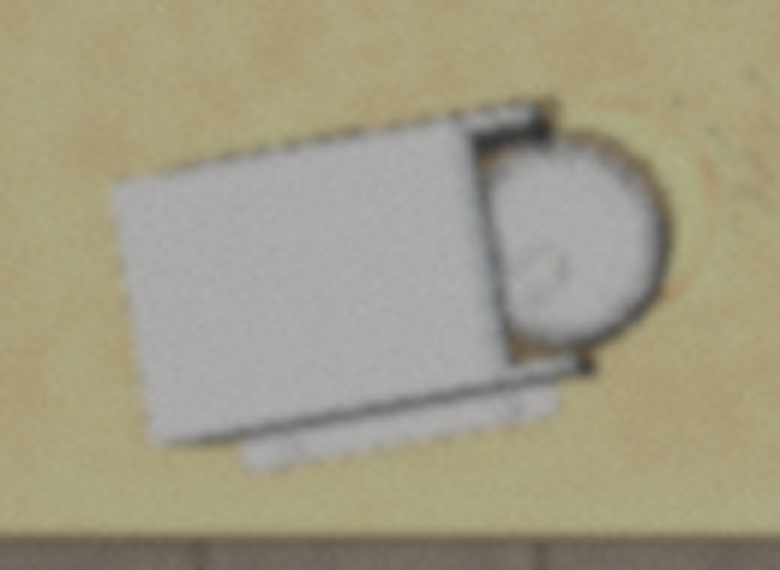

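View pics/crop2.png

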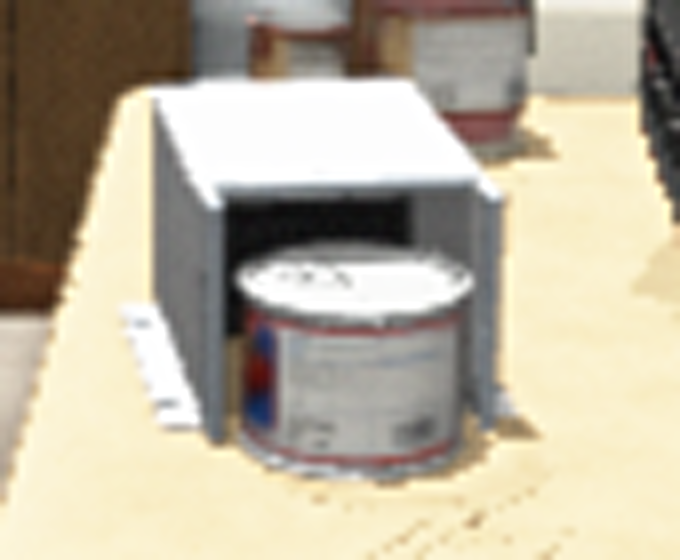

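The top crop shows the hood corners at (112,186), (152,443) and (508,365), the side-wall tips at about (545,102) and (592,363), and the tin top centred at about (578,242). The side crop shows the tin free in the mouth. I'll fit the rack pose and the tin position from these.

Run:
```python
from h import *
np.set_printoptions(precision=4,suppress=True)
s=snap('top'); f=lambda c:(c[0]/6+120-.42,c[1]/6+165-.42)
from scipy.optimize import least_squares
pts={(150,49):(152,443),(150,-49):(112,186),(25,49):(508,366),(25,-49):(466,120),(0,49):(592,364),(0,-49):(547,103)}
# rack y: +y is left of x; x ~ +y world -> rack y ~ -x world (down in image)
def pose(p,q): c,sn=np.cos(p[2]),np.sin(p[2]); return [p[0]+c*q[0]-sn*q[1],p[1]+sn*q[0]+c*q[1]]
W={k:ray(s,f(v),.084)[:2] for k,v in pts.items()}
r=least_squares(lambda p:np.concatenate([np.array(pose(p,(k[0]/1e3,k[1]/1e3)))-W[k] for k in W]),[.45,.1,1.7],loss='soft_l1',f_scale=.002)
print('rack',r.x,np.degrees(r.x[2]),'res mm',r.fun*1e3)
t=ray(s,f((578,242)),.058)[:2]; d=t-r.x[:2];a=r.x[2];print('tin',t,'in rack',d@[np.cos(a),np.sin(a)],d@[-np.sin(a),np.cos(a)])
s2=snap('side')
b=[243,165,30,28]
g=lambda c:(c[0]/8+215-.44,c[1]/8+135-.44)
l,rr=ray(s2,g((237,275)),.058),ray(s2,g((473,280)),.058);print('side tin top ends',l,rr,(l+rr)/2)
print('side wall front bottoms',ray(s2,g((216,440)),0),ray(s2,g((489,428)),0), 'exp',pose(r.x,(0,.047)),pose(r.x,(0,-.047)))
print('oven front bottom',ray(s2,(320,192),0),ray(s2,(303,150),0),'top view',ray(s,(245,150),0.02),ray(s,(50,145),.3),ray(s,(150,128),.3))
```

```text
rack [0.4839 0.0905 1.7615] 100.92779611574403 res mm [-0.3612 -7.2074  2.2069 -5.481  -4.5998 -1.0249  1.5798  1.0926 -0.5964
  4.9824  0.0394  6.1938]
tin [0.4827 0.0843] in rack -0.005927652452539048 0.0023380943614594923
side tin top ends [0.4442 0.0958 0.058 ] [0.5218 0.0959 0.058 ] [0.483  0.0959 0.058 ]
side wall front bottoms [0.4377 0.0952 0.    ] [0.53  0.112 0.   ] exp [np.float64(0.4377280725335983), np.float64(0.08161389954651996)] [np.float64(0.5300235574268435), np.float64(0.09943364893647358)]
oven front bottom [0.6476 0.0894 0.    ] [0.6523 0.5255 0.    ] top view [0.6147 0.0208 0.02  ] [0.5714 0.3554 0.3   ] [0.6019 0.1792 0.3   ]
```

Run:
```python
from h import *
np.set_printoptions(precision=4,suppress=True)
s=snap('top'); s2=snap('side'); f=lambda c:(c[0]/6+120-.42,c[1]/6+165-.42); g=lambda c:(c[0]/8+215-.44,c[1]/8+135-.44)
from scipy.optimize import least_squares
T=[((155,49,84),(152,443)),((155,-49,84),(112,186)),((25,49,84),(503,367)),((25,-49,84),(462,121)),((0,49,84),(577,367)),((0,-49,84),(535,105)),((0,49,0),(594,364)),((0,-49,0),(551,103))]
S=[((0,46.5,0),(216,440)),((0,-46.5,0),(489,428)),((25,49,84),(212,203)),((155,49,84),(155,92)),((155,-49,84),(415,80)),((0,-49,84),(500,195))]
def w(p,q):
    c,n=np.cos(p[2]),np.sin(p[2]); q=np.array(q)/1e3; return [p[0]+c*q[0]-n*q[1],p[1]+n*q[0]+c*q[1],q[2]]
def solve(sets):
    fun=lambda p:np.concatenate([proj(c,w(p,k))-np.array(h(v)) for c,L,h in sets for k,v in L])
    r=least_squares(fun,[.48,.1,1.75],loss='soft_l1'); return r.x,fun(r.x).reshape(-1,2)
for sets in ([(s,T,f)],[(s2,S,g)],[(s,T,f),(s2,S,g)]):
    p,res=solve(sets); print('rack',p[:2],np.degrees(p[2])); print(res.round(1).tolist())
a=p[2]
# tin: top circle outline points
ct=[((660,243),(s,f))]
def tinfun(t):
    th=np.linspace(0,2*np.pi,200); C=lambda z:[(t[0]+.0375*np.cos(x),t[1]+.0375*np.sin(x),z) for x in th]
    A=np.array([proj(s,q) for q in C(.058)]); A0=np.array([proj(s,q) for q in C(0.)]);B=np.array([proj(s2,q) for q in C(.058)]); B0=np.array([proj(s2,q) for q in C(0.)])
    return [A[:,1].max()-f((0,348))[1],A[:,1].min()-f((0,138))[1],A0[:,0].max()-f((672,0))[0],B[:,0].min()-g((235,0))[0],B[:,0].max()-g((474,0))[0],B[:,1].min()-g((0,245))[1],B0[:,1].max()-g((0,476))[1]]
r=least_squares(tinfun,p[:2],diff_step=1e-4); d=r.x-p[:2]
print('tin',r.x,np.round(r.fun,1),'in rack',d@[np.cos(a),np.sin(a)],d@[-np.sin(a),np.cos(a)])
```

```text
rack [0.4846 0.0915] 100.79437913987441
[[0.5, 0.1], [-0.2, -1.1], [0.8, 1.6], [-0.2, -1.2], [-0.3, -0.5], [-1.2, -0.7], [0.3, 1.0], [0.1, 3.9]]
rack [0.4842 0.0991] 100.24151350299248
[[0.2, 0.6], [0.0, 0.6], [-1.3, -2.7], [0.1, -0.8], [-0.2, -0.0], [0.8, -0.1]]
rack [0.4845 0.0917] 100.62106937054614
[[0.3, -0.0], [-0.2, -1.2], [0.6, 1.6], [-0.3, -1.2], [-0.4, -0.5], [-1.2, -0.6], [0.2, 1.1], [0.1, 3.9], [0.2, 1.6], [0.3, 1.5], [-1.4, -1.8], [-0.3, -0.2], [-0.4, 0.6], [1.1, 0.7]]
tin [0.4826 0.0916] [-0.9  0.8 -0.6  0.5 -0.7  0.3  1.6] in rack 0.000263179789030116 0.0019089890389037587
```

```bash
cat >> h.py <<'E'
def rows(*tg):
    o=ctrl.get_obs(); R0=Rot.from_euler('xyz',o['orientation'],degrees=True); p0=np.array(o['tool_pos'])
    print('t',round(o['clock'],2),'tcp',p0.round(4),np.round(o['orientation'],2),'open',round(o['opening'],4),'gf',np.round(o['gripper_force'],1),'F',np.round(o['force'],1))
    for x,y,z,yaw in tg:
        R1=Rot.from_euler('xyz',[180,0,yaw],degrees=True)
        print((R0.inv()*R1).as_rotvec().round(4),(R0.inv().apply(np.array([x,y,z])-p0)*100).round(2))
E
python3 -c "
from h import *
rows((.29,.38,.227,-46),(.39,.08,.2,-76.64))"
```

```text
t 0.8 tcp [0.1838 0.6495 0.2266] [-180.     0.   -15.8] open 0.0875 gf 0.0 F [-0.1 -1.2 -0.5]
[-0.      0.      0.5271] [17.56 23.04 -0.04]
[-0.      0.      1.0618] [35.35 49.18  2.66]
```

Call:
{"fn": "play_rows", "kwargs": {"commands": [[[0, 0, 0.1, 3, 4, 0, 8.76], [0, 0, 0.2, 6, 8, 0, 8.76], [0, 0, 0.27, 9, 11.5, 0, 8.76], [0, 0, 0.33, 11, 14.5, 0, 8.76], [0, 0, 0.4, 13.5, 17.5, 0, 8.76], [0, 0, 0.46, 15.5, 20.5, 0, 8.76], [0, 0, 0.53, 17.5, 23, 0, 8.76], [0, 0, 0.6, 19.5, 26, 0, 8.76]]]}}

```text
clock: 1.47
tool_pos: [0.3011, 0.3441, 0.2268]
orientation: [-180.0, 0.0, -50.4]
force: [0.8, -0.3, -0.5]
opening: 0.0878
gripper_force: 0.0
```

```bash
python3 -c "
from h import *
rows((.39,.1,.2,-70),(.42,-.07,.18,-76.64),(.469,-.295,.12,-76.64))"
```

```text
t 1.47 tcp [0.3011 0.3441 0.2268] [-1.7996e+02  2.0000e-02 -5.0370e+01] open 0.0878 gf 0.0 F [ 0.8 -0.3 -0.5]
[-0.0007  0.0005  0.3426] [24.47  8.73  2.67]
[-0.0006  0.0005  0.4585] [39.48 17.26  4.66]
[-0.0006  0.0005  0.4585] [59.93 27.84 10.64]
```

Call:
{"fn": "play_rows", "kwargs": {"commands": [[[0, 0, 0.07, 3.5, 1.3, 0, 8.76], [0, 0, 0.14, 7, 2.5, 0, 8.76], [0, 0, 0.2, 10.5, 3.8, 0, 8.76], [0, 0, 0.26, 14, 5, 0.5, 8.76], [0, 0, 0.3, 17.5, 6.2, 1, 8.76], [0, 0, 0.34, 21, 7.5, 1.7, 8.76], [0, 0, 0.4, 24.5, 9, 2.3, 8.76], [0, 0, 0.46, 28, 10.7, 2.7, 8.76]]]}}

```text
clock: 2.13
tool_pos: [0.3979, 0.0609, 0.1996]
orientation: [-179.9, 0.0, -76.7]
force: [1.2, 0.1, -0.4]
opening: 0.0878
gripper_force: 0.0
```

```bash
python3 -c "
from h import *
rows((.42,-.07,.18,-76.64),(.469,-.295,.10,-76.64))"
```

```text
t 2.13 tcp [0.3979 0.0609 0.1996] [-1.7995e+02  2.0000e-02 -7.6670e+01] open 0.0878 gf 0.0 F [ 1.2  0.1 -0.4]
[-0.0009  0.0004 -0.0004] [13.25  0.88  1.95]
[-0.0009  0.0004 -0.0004] [36.28  1.3   9.94]
```

Call:
{"fn": "play_rows", "kwargs": {"commands": [[[0, 0, 0, 4, 0.2, 0.3, 8.76], [0, 0, 0, 8, 0.5, 0.8, 8.76], [0, 0, 0, 12, 0.8, 1.5, 8.76], [0, 0, 0, 16, 0.9, 2.5, 8.76], [0, 0, 0, 20, 1, 4, 8.76], [0, 0, 0, 24, 1.1, 5.5, 8.76], [0, 0, 0, 28, 1.2, 7, 8.76], [0, 0, 0, 31.5, 1.3, 8.5, 8.76]]]}}

```text
clock: 2.8
tool_pos: [0.4589, -0.2491, 0.1144]
orientation: [-179.9, -0.0, -76.5]
force: [1.5, -0.1, 0.7]
opening: 0.0881
gripper_force: 0.0
```

```bash
python3 -c "
from h import *
rows((.469,-.295,.06,-76.64),(.469,-.295,.003,-76.64))
s=snap('top','top1.png')"
```

```text
t 2.8 tcp [ 0.4589 -0.2491  0.1144] [-1.7993e+02 -4.0000e-02 -7.6540e+01] open 0.0881 gf 0.0 F [ 1.5 -0.1  0.7]
[-0.0013 -0.0007  0.0018] [4.69 0.09 5.44]
[-0.0013 -0.0007  0.0018] [ 4.69  0.1  11.14]
```

View pics/top1.png

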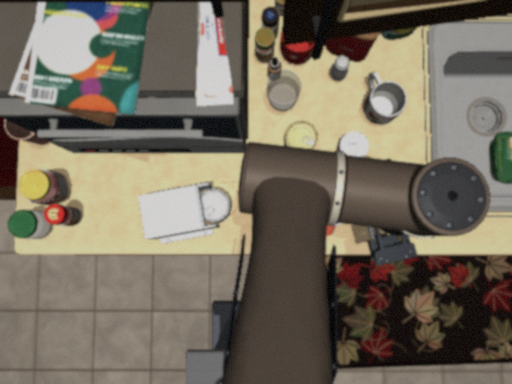

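The arm hides the spatula in this view, and the rack and tin (215, 205) haven't moved. The fingers line up with the measured handle pose, so I'll go down.

Call:
{"fn": "play_rows", "kwargs": {"commands": [[[0, 0, 0, 2.5, 0, 1.5, 6], [0, 0, 0, 4.7, 0.1, 3, 5.5], [0, 0, 0, 4.7, 0.1, 5.5, 5.5], [0, 0, 0, 4.7, 0.1, 8, 5.5], [0, 0, 0, 4.7, 0.1, 10, 5.5], [0, 0, 0, 4.7, 0.1, 11, 5.5], [0, 0, 0, 4.7, 0.1, 11.1, 5.5], [0, 0, 0, 4.7, 0.1, 11.1, 5.5]]]}}

```text
clock: 3.52
tool_pos: [0.4685, -0.2927, 0.0036]
orientation: [180.0, 0.0, -76.5]
force: [-0.3, -0.7, -0.2]
opening: 0.0552
gripper_force: 0.0
```

```bash
python3 -c "
from h import *
rows((.469,-.295,.003,-76.64))
s=snap('side'); c=s['color'][190:330,170:330]; cv2.imwrite('pics/grip.png',cv2.resize(c,None,fx=4,fy=4,interpolation=cv2.INTER_CUBIC)[:,:,::-1])"
```

```text
t 3.52 tcp [ 0.4685 -0.2927  0.0036] [ 1.7996e+02  1.0000e-02 -7.6510e+01] open 0.0552 gf 0.0 F [-0.3 -0.7 -0.2]
[0.0008 0.0001 0.0023] [0.24 0.01 0.06]
```

View pics/grip.png

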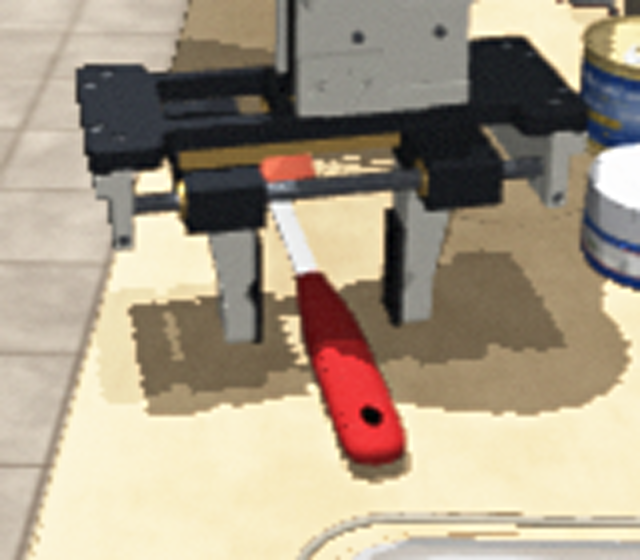

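The open fingers, at about (240,330) and (410,310) in the crop, straddle the handle near its shank end. I'll close and lift.

Call:
{"fn": "play_rows", "kwargs": {"commands": [[[0, 0, 0, 0.2, 0, 0, 0], [0, 0, 0, 0.2, 0, 0, 0], [0, 0, 0, 0.2, 0, 0, 0], [0, 0, 0, 0.2, 0, 0, 0], [0, 0, 0, 0.2, 0, 0, 0], [0, 0, 0, 0.2, 0, 0, 0], [0, 0, 0, 0.2, 0, 0, 0], [0, 0, 0, 0.2, 0, 0, 0]]]}}

```text
clock: 4.23
tool_pos: [0.469, -0.2947, 0.0038]
orientation: [-180.0, -0.0, -76.5]
force: [-0.7, 1.0, 3.4]
opening: 0.0199
gripper_force: 30.0
```

Call:
{"fn": "play_rows", "kwargs": {"commands": [[[0, 0, 0, 0, 0, -0.5, 0], [0, 0, 0, 0, 0, -1, 0], [0, 0, 0, 0, 0, -1.5, 0], [0, 0, 0, 0, 0, -2, 0], [0, 0, 0, 0, 0, -2.2, 0], [0, 0, 0, 0, 0, -2.2, 0], [0, 0, 0, 0, 0, -2.2, 0], [0, 0, 0, 0, 0, -2.2, 0]]]}}

```text
clock: 4.9
tool_pos: [0.4688, -0.2946, 0.0255]
orientation: [180.0, 0.0, -76.5]
force: [-0.6, -0.5, -1.2]
opening: 0.0199
gripper_force: 29.9
```

Run:
```python
from h import *
rows((.469,-.295,.025,-79.4))
o=ctrl.get_obs(); p=np.array(o['tool_pos'])
for n in ('top','side'):
    s=snap(n)
    print(n,[(np.round(d['bbox'],1).tolist(),round(d['conf'],2)) for d in ctrl.find_in(s,'turner')[:2]])
    hsv=cv2.cvtColor(s['color'],cv2.COLOR_RGB2HSV); m=((hsv[...,0]<10)|(hsv[...,0]>170))&(hsv[...,1]>110)&(hsv[...,2]>80)
    r=(slice(195,245),slice(285,345)) if n=='top' else (slice(190,245),slice(205,260))
    ys,xs=np.nonzero(m[r]); xs=xs+r[1].start; ys=ys+r[0].start
    print(len(xs),xs.min(),xs.max(),ys.min(),ys.max(),xs.mean(),ys.mean())
    for z in (.005,.015,.027,.04): print(z,ray(s,(xs.mean(),ys.mean()),z)[:2].round(4), 'far edge',ray(s,((xs[ys==ys.min()].mean(),ys.min()) if n=='side' else (xs.min(),ys[xs==xs.min()].mean())),z)[:2].round(4))
s=snap('side'); c=s['color'][150:320,170:330]; cv2.imwrite('pics/lift.png',cv2.resize(c,None,fx=3.5,fy=3.5,interpolation=cv2.INTER_CUBIC)[:,:,::-1])
```

```text
t 4.9 tcp [ 0.4688 -0.2946  0.0255] [ 1.7999e+02  1.0000e-02 -7.6540e+01] open 0.0199 gf 29.9 F [-0.6 -0.5 -1.2]
[0.0001 0.0001 0.0499] [ 0.05 -0.01  0.05]
top []Traceback (most recent call last):
  File "<stdin>", line 10, in <module>
    return umr_minimum(a, axis, None, out, keepdims, initial, where)
ValueError: zero-size array to reduction operation minimum which has no identity
```

Run:
```python
from h import *
np.set_printoptions(precision=4,suppress=True)
s=snap('top'); print('white jar',ray(s,(353,147),.04),'tin2',ray(s,(301,138),.058),'glass',ray(s,(283,90),.07))
s=snap('side'); hsv=cv2.cvtColor(s['color'],cv2.COLOR_RGB2HSV); m=((hsv[...,0]<10)|(hsv[...,0]>170))&(hsv[...,1]>110)&(hsv[...,2]>80)
ys,xs=np.nonzero(m[185:245,205:260]); xs+=205; ys+=185
print(len(xs),xs.min(),xs.max(),ys.min(),ys.max())
for z in (.005,.015,.027,.04): print(z,'far edge',ray(s,(xs[ys==ys.min()].mean(),ys.min()),z)[:2])
# expected tip
o=ctrl.get_obs(); p=np.array(o['tool_pos']); a=np.radians(103.4)
for z in (.005,.015,.027,.04): print(z,proj(s,[p[0]+.198*np.cos(a),p[1]+.198*np.sin(a),z]), 'handle end',proj(s,[p[0]-.1*np.cos(a),p[1]-.1*np.sin(a),z]))
c=s['color'][150:320,170:330]; cv2.imwrite('pics/lift.png',cv2.resize(c,None,fx=3.5,fy=3.5,interpolation=cv2.INTER_CUBIC)[:,:,::-1])
```

```text
white jar [ 0.618  -0.2291  0.04  ] tin2 [ 0.6353 -0.1079  0.058 ] glass [ 0.7435 -0.0668  0.07  ]
14 221 223 216 222
0.005 far edge [ 0.3996 -0.0834]
0.015 far edge [ 0.4018 -0.1046]
0.027 far edge [ 0.4043 -0.13  ]
0.04 far edge [ 0.4071 -0.1575]
0.005 [230.9011 219.8682] handle end [265.0537 309.3422]
0.015 [230.8861 215.6858] handle end [265.26   303.5794]
0.027 [230.868  210.6179] handle end [265.5112 296.5613]
0.04 [230.8482 205.0665] handle end [265.788  288.8286]
```

View pics/lift.png

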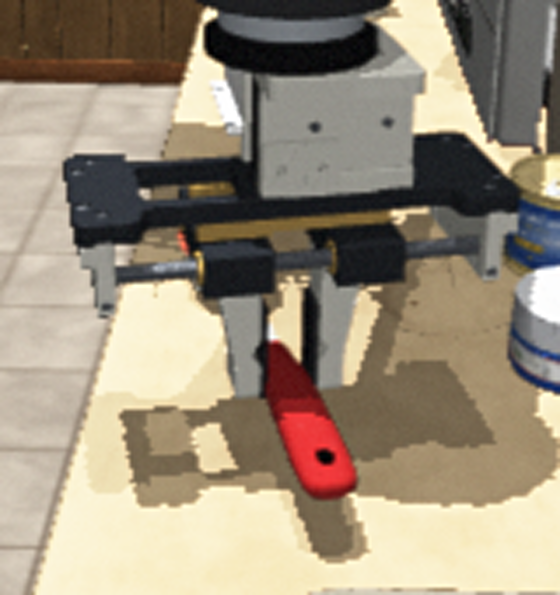

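The spatula is held, with its handle end hanging free at about (264,292) in full-image pixels and the blade corner showing at (222,218). That means the blade is drooping slightly. I'll raise it a little and line it up with the lane, short of the tin.

```bash
python3 -c "
from h import *
rows((.530,-.162,.035,-79.4))"
```

```text
t 5.1 tcp [ 0.4688 -0.2946  0.0253] [ 1.7998e+02  1.0000e-02 -7.6540e+01] open 0.0205 gf 29.9 F [-1.   0.6 -0.5]
[0.0004 0.0002 0.05  ] [-11.47  -9.04  -0.97]
```

Call:
{"fn": "play_rows", "kwargs": {"commands": [[[0, 0, 0, 0, -1, -1, 0], [0, 0, 0.01, -1, -3, -1, 0], [0, 0, 0.02, -2.5, -5, -1, 0], [0, 0, 0.03, -4.5, -7, -1, 0], [0, 0, 0.04, -6.5, -8.5, -1, 0], [0, 0, 0.05, -8.5, -9, -1, 0], [0, 0, 0.05, -10, -9, -1, 0], [0, 0, 0.05, -11, -9, -1, 0]]]}}

```text
clock: 5.77
tool_pos: [0.5306, -0.1652, 0.0352]
orientation: [180.0, 0.0, -79.3]
force: [-0.7, 0.6, -1.1]
opening: 0.0201
gripper_force: 29.9
```

Run:
```python
from h import *
rows((.530,-.162,.035,-79.4))
s=snap('top');t=snap('side')
A=cv2.resize(s['color'][150:260,170:340],None,fx=4,fy=4,interpolation=cv2.INTER_CUBIC)[:300,:400]
A=cv2.resize(s['color'][160:260,180:280],None,fx=4,fy=4,interpolation=cv2.INTER_CUBIC)
B=cv2.resize(t['color'][140:240,200:300],None,fx=4,fy=4,interpolation=cv2.INTER_CUBIC)
cv2.imwrite('pics/pre.png',np.hstack([A,B])[:,:,::-1])
print('tip exp px top',proj(s,[.4945,.033,.025]),'side',proj(t,[.4945,.033,.025]))
```

```text
t 5.77 tcp [ 0.5306 -0.1652  0.0352] [ 1.7996e+02  1.0000e-02 -7.9340e+01] open 0.0201 gf 29.9 F [-0.7  0.6 -1.1]
[0.0006 0.0002 0.0011] [-0.33  0.    0.02]
tip exp px top [239.46111515 200.85599713] side [263.29865785 189.63711985]
```

View pics/pre.png

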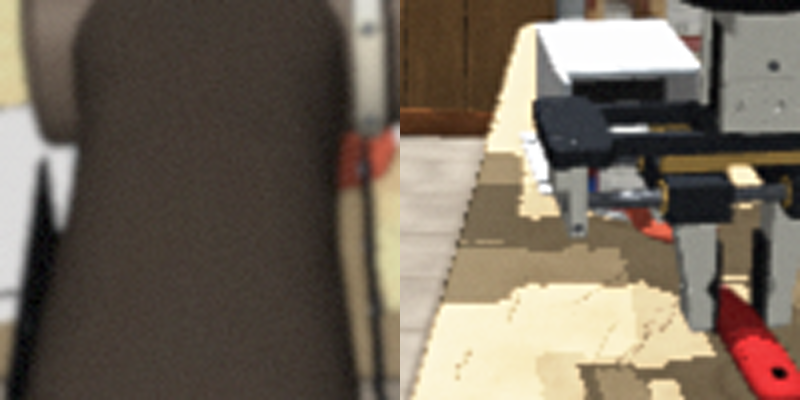

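The arm hides the tip in the top view, but the visible parts of the blade, (265–279, 192–207) in the top view and about (262,196) in the side view, fit the expected pose. First tap.

Call:
{"fn": "play_rows", "kwargs": {"commands": [[[0, 0, 0, -1, 0, 0, 0], [0, 0, 0, -1.8, 0, 0, 0], [0, 0, 0, -2.3, 0, 0, 0], [0, 0, 0, -2.7, 0, 0, 0], [0, 0, 0, -3, 0, 0, 0], [0, 0, 0, -3.3, 0, 0, 0], [0, 0, 0, -3.6, 0, 0, 0], [0, 0, 0, -3.8, 0, 0, 0]]]}}

```text
clock: 6.53
tool_pos: [0.5238, -0.1293, 0.0356]
orientation: [-180.0, -0.0, -79.4]
force: [0.3, -1.3, -1.4]
opening: 0.0199
gripper_force: 29.9
```

Call:
{"fn": "play_rows", "kwargs": {"commands": [[[0, 0, 0, 0.5, 0, 0, 0], [0, 0, 0, 1.2, 0, 0, 0], [0, 0, 0, 1.5, 0, 0, 0], [0, 0, 0, 1.5, 0, 0, 0], [0, 0, 0, 1.5, 0, 0, 0]]]}}

```text
clock: 6.95
tool_pos: [0.5265, -0.1446, 0.0354]
orientation: [180.0, 0.0, -79.5]
force: [-0.3, 0.4, -1.2]
opening: 0.0205
gripper_force: 29.9
```

Run:
```python
from h import *
rows()
s=snap('top');t=snap('side')
for n,c in(('top',s),('side',t)):
  for k in('tin','turner'): print(n,k,[(np.round(d['bbox']).tolist(),round(d['conf'],2)) for d in ctrl.find_in(c,k)[:2]])
```

```text
t 6.95 tcp [ 0.5265 -0.1446  0.0354] [179.99   0.   -79.46] open 0.0205 gf 29.9 F [-0.3  0.4 -1.2]
top tin []
top turner [([253.0, 194.0, 16.0, 13.0], 0.48)]
side tin [([245.0, 177.0, 12.0, 18.0], 0.55)]
side turner [([254.0, 192.0, 45.0, 48.0], 0.66)]
```

The push force reached about 1.3 N along the lane, so there was contact. I'll continue with small taps of 8 mm net, drawing the blade back 15 mm between them, while staying safely short of the earliest possible stop.

Call:
{"fn": "play_rows", "kwargs": {"commands": [[[0, 0, 0, -0.7, 0, 0, 0], [0, 0, 0, -1.2, 0, 0, 0], [0, 0, 0, -1.5, 0, 0, 0], [0, 0, 0, -1.8, 0, 0, 0], [0, 0, 0, -2.1, 0, 0, 0], [0, 0, 0, -2.3, 0, 0, 0], [0, 0, 0, -2.3, 0, 0, 0]]]}}

```text
clock: 7.83
tool_pos: [0.5223, -0.1211, 0.0356]
orientation: [-180.0, 0.0, -79.4]
force: [0.0, -0.2, -0.7]
opening: 0.0198
gripper_force: 29.9
```

Call:
{"fn": "play_rows", "kwargs": {"commands": [[[0, 0, 0, 0.5, 0, 0, 0], [0, 0, 0, 1.2, 0, 0, 0], [0, 0, 0, 1.5, 0, 0, 0], [0, 0, 0, 1.5, 0, 0, 0], [0, 0, 0, 1.5, 0, 0, 0]]]}}

```text
clock: 8.25
tool_pos: [0.525, -0.1367, 0.0354]
orientation: [180.0, 0.0, -79.5]
force: [0.1, -0.3, -1.5]
opening: 0.0199
gripper_force: 29.9
```

Call:
{"fn": "play_rows", "kwargs": {"commands": [[[0, 0, 0, -0.7, 0, 0, 0], [0, 0, 0, -1.2, 0, 0, 0], [0, 0, 0, -1.5, 0, 0, 0], [0, 0, 0, -1.8, 0, 0, 0], [0, 0, 0, -2.1, 0, 0, 0], [0, 0, 0, -2.3, 0, 0, 0], [0, 0, 0, -2.3, 0, 0, 0]]]}}

```text
clock: 8.83
tool_pos: [0.5209, -0.1131, 0.0356]
orientation: [-180.0, 0.0, -79.4]
force: [0.7, -0.2, -0.6]
opening: 0.0198
gripper_force: 29.9
```

Call:
{"fn": "play_rows", "kwargs": {"commands": [[[0, 0, 0, 0.5, 0, 0, 0], [0, 0, 0, 1.2, 0, 0, 0], [0, 0, 0, 1.5, 0, 0, 0], [0, 0, 0, 1.5, 0, 0, 0], [0, 0, 0, 1.5, 0, 0, 0]]]}}

```text
clock: 9.25
tool_pos: [0.5236, -0.1289, 0.0354]
orientation: [180.0, 0.0, -79.5]
force: [-0.2, 0.3, -1.7]
opening: 0.0201
gripper_force: 29.9
```

Run:
```python
from h import *
rows()
o=ctrl.get_obs(); d=np.array(o['tool_pos'])[:2]-[.4845,.092]; a=np.radians(100.6); print('tcp in rack',d@[np.cos(a),np.sin(a)],d@[-np.sin(a),np.cos(a)])
t=snap('side')
for k in('tin','turner'): print(k,[(np.round(d['bbox']).tolist(),round(d['conf'],2)) for d in ctrl.find_in(t,k)[:2]])
B=cv2.resize(t['color'][140:240,200:330],None,fx=6,fy=6,interpolation=cv2.INTER_CUBIC)
cv2.imwrite('pics/mid.png',B[:,:,::-1])
```

```text
t 9.25 tcp [ 0.5236 -0.1289  0.0354] [179.99   0.   -79.47] open 0.0201 gf 29.9 F [-0.2  0.3 -1.7]
tcp in rack -0.22432333874697144 0.002231415239635215
tin [([244.0, 176.0, 12.0, 15.0], 0.71)]
turner []
```

View pics/mid.png

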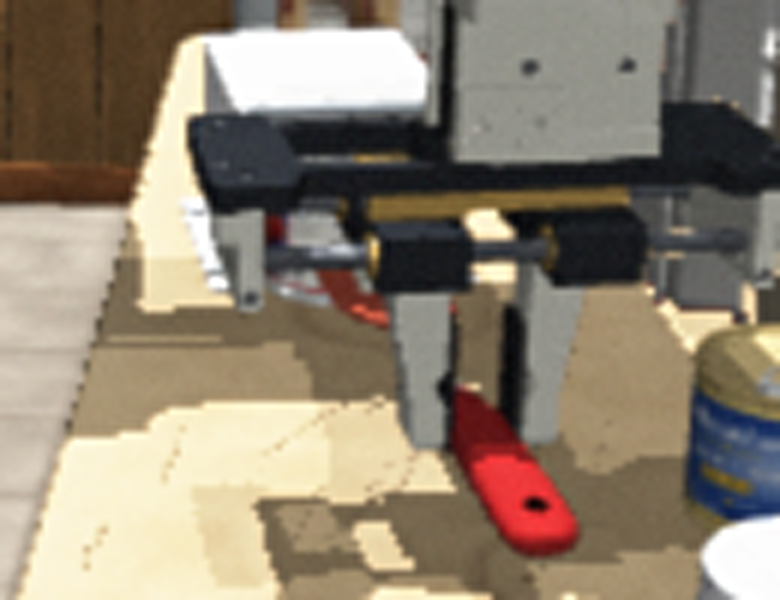

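The tin's lower rim now shows farther back, at about (310,300) in the crop, and the blade's left edge is at about (350,290) heading into the mouth. The first tap's condition is met. One more 8 mm tap, then finer ones while watching the force.

Call:
{"fn": "play_rows", "kwargs": {"commands": [[[0, 0, 0, -0.7, 0, 0, 0], [0, 0, 0, -1.2, 0, 0, 0], [0, 0, 0, -1.5, 0, 0, 0], [0, 0, 0, -1.8, 0, 0, 0], [0, 0, 0, -2.1, 0, 0, 0], [0, 0, 0, -2.3, 0, 0, 0]]]}}

```text
clock: 9.9
tool_pos: [0.5195, -0.1054, 0.0357]
orientation: [-180.0, -0.0, -79.4]
force: [0.3, -2.1, -0.2]
opening: 0.0197
gripper_force: 29.9
```

Call:
{"fn": "play_rows", "kwargs": {"commands": [[[0, 0, 0, 0.4, 0, 0, 0], [0, 0, 0, 0.7, 0, 0, 0], [0, 0, 0, 0.7, 0, 0, 0]]]}}

```text
clock: 10.15
tool_pos: [0.5208, -0.1131, 0.0355]
orientation: [-180.0, 0.0, -79.4]
force: [-0.4, -0.5, -0.5]
opening: 0.0202
gripper_force: 29.9
```

Call:
{"fn": "play_rows", "kwargs": {"commands": [[[0, 0, 0, -0.4, 0, 0, 0], [0, 0, 0, -0.7, 0, 0, 0], [0, 0, 0, -0.9, 0, 0, 0], [0, 0, 0, -1.05, 0, 0, 0]]]}}

```text
clock: 10.48
tool_pos: [0.5188, -0.1021, 0.0356]
orientation: [-180.0, -0.0, -79.4]
force: [0.4, -2.8, -1.0]
opening: 0.0199
gripper_force: 29.9
```

Call:
{"fn": "play_rows", "kwargs": {"commands": [[[0, 0, 0, 0.4, 0, 0, 0], [0, 0, 0, 0.7, 0, 0, 0], [0, 0, 0, 0.7, 0, 0, 0]]]}}

```text
clock: 10.73
tool_pos: [0.5202, -0.1096, 0.0356]
orientation: [-180.0, 0.0, -79.4]
force: [-0.8, 0.1, -1.4]
opening: 0.0199
gripper_force: 29.9
```

Call:
{"fn": "play_rows", "kwargs": {"commands": [[[0, 0, 0, -0.4, 0, 0, 0], [0, 0, 0, -0.7, 0, 0, 0], [0, 0, 0, -0.9, 0, 0, 0], [0, 0, 0, -1.05, 0, 0, 0]]]}}

```text
clock: 11.07
tool_pos: [0.5181, -0.0987, 0.0356]
orientation: [-180.0, -0.0, -79.4]
force: [0.2, -2.2, -1.3]
opening: 0.0198
gripper_force: 29.9
```

Call:
{"fn": "play_rows", "kwargs": {"commands": [[[0, 0, 0, 0.4, 0, 0, 0], [0, 0, 0, 0.7, 0, 0, 0], [0, 0, 0, 0.7, 0, 0, 0]]]}}

```text
clock: 11.32
tool_pos: [0.5196, -0.1061, 0.0356]
orientation: [-180.0, 0.0, -79.4]
force: [0.2, -0.2, -1.7]
opening: 0.0199
gripper_force: 29.9
```

Call:
{"fn": "play_rows", "kwargs": {"commands": [[[0, 0, 0, -0.4, 0, 0, 0], [0, 0, 0, -0.7, 0, 0, 0], [0, 0, 0, -0.9, 0, 0, 0], [0, 0, 0, -1, 0, 0, 0]]]}}

```text
clock: 11.65
tool_pos: [0.5175, -0.0957, 0.0356]
orientation: [180.0, -0.0, -79.4]
force: [0.6, -2.0, -0.3]
opening: 0.0201
gripper_force: 29.9
```

Call:
{"fn": "play_rows", "kwargs": {"commands": [[[0, 0, 0, 0.4, 0, 0, 0], [0, 0, 0, 0.7, 0, 0, 0], [0, 0, 0, 0.7, 0, 0, 0]]]}}

```text
clock: 11.9
tool_pos: [0.519, -0.1032, 0.0356]
orientation: [-180.0, 0.0, -79.4]
force: [-0.5, -0.7, -0.3]
opening: 0.0201
gripper_force: 29.9
```

Call:
{"fn": "play_rows", "kwargs": {"commands": [[[0, 0, 0, -0.4, 0, 0, 0], [0, 0, 0, -0.7, 0, 0, 0], [0, 0, 0, -0.9, 0, 0, 0], [0, 0, 0, -1.05, 0, 0, 0]]]}}

```text
clock: 12.23
tool_pos: [0.5169, -0.0923, 0.0356]
orientation: [-180.0, -0.0, -79.4]
force: [0.3, -3.1, -1.1]
opening: 0.02
gripper_force: 29.9
```

Call:
{"fn": "play_rows", "kwargs": {"commands": [[[0, 0, 0, 0.4, 0, 0, 0], [0, 0, 0, 0.7, 0, 0, 0], [0, 0, 0, 0.7, 0, 0, 0]]]}}

```text
clock: 12.48
tool_pos: [0.5184, -0.0997, 0.0356]
orientation: [-180.0, 0.0, -79.4]
force: [-0.3, 0.1, -0.7]
opening: 0.02
gripper_force: 29.9
```

Call:
{"fn": "play_rows", "kwargs": {"commands": [[[0, 0, 0, -0.4, 0, 0, 0], [0, 0, 0, -0.7, 0, 0, 0], [0, 0, 0, -0.9, 0, 0, 0], [0, 0, 0, -1.05, 0, 0, 0]]]}}

```text
clock: 12.82
tool_pos: [0.5163, -0.0889, 0.0356]
orientation: [180.0, -0.0, -79.4]
force: [0.1, -1.9, -1.1]
opening: 0.0198
gripper_force: 29.9
```

Call:
{"fn": "play_rows", "kwargs": {"commands": [[[0, 0, 0, 0.4, 0, 0, 0], [0, 0, 0, 0.7, 0, 0, 0], [0, 0, 0, 0.7, 0, 0, 0]]]}}

```text
clock: 13.07
tool_pos: [0.5177, -0.0963, 0.0356]
orientation: [-180.0, 0.0, -79.4]
force: [-0.2, 0.2, -0.3]
opening: 0.0197
gripper_force: 29.9
```

Call:
{"fn": "play_rows", "kwargs": {"commands": [[[0, 0, 0, -0.4, 0, 0, 0], [0, 0, 0, -0.7, 0, 0, 0], [0, 0, 0, -0.9, 0, 0, 0], [0, 0, 0, -1.1, 0, 0, 0]]]}}

```text
clock: 13.4
tool_pos: [0.5156, -0.0849, 0.0356]
orientation: [-180.0, -0.0, -79.4]
force: [0.9, -1.8, -0.2]
opening: 0.0201
gripper_force: 29.9
```

Call:
{"fn": "play_rows", "kwargs": {"commands": [[[0, 0, 0, 0.4, 0, 0, 0], [0, 0, 0, 0.7, 0, 0, 0], [0, 0, 0, 0.7, 0, 0, 0]]]}}

```text
clock: 13.65
tool_pos: [0.517, -0.0924, 0.0356]
orientation: [-180.0, 0.0, -79.4]
force: [-0.5, -0.1, -1.4]
opening: 0.0199
gripper_force: 29.9
```

Call:
{"fn": "play_rows", "kwargs": {"commands": [[[0, 0, 0, -0.4, 0, 0, 0], [0, 0, 0, -0.7, 0, 0, 0], [0, 0, 0, -0.9, 0, 0, 0], [0, 0, 0, -1.1, 0, 0, 0]]]}}

```text
clock: 13.98
tool_pos: [0.5148, -0.081, 0.0356]
orientation: [180.0, -0.0, -79.4]
force: [0.3, -1.1, -0.8]
opening: 0.0203
gripper_force: 29.9
```

Call:
{"fn": "play_rows", "kwargs": {"commands": [[[0, 0, 0, 0.4, 0, 0, 0], [0, 0, 0, 0.7, 0, 0, 0], [0, 0, 0, 0.7, 0, 0, 0]]]}}

```text
clock: 14.23
tool_pos: [0.5163, -0.0884, 0.0356]
orientation: [-180.0, 0.0, -79.4]
force: [-0.9, -0.3, -0.4]
opening: 0.0198
gripper_force: 29.9
```

Call:
{"fn": "play_rows", "kwargs": {"commands": [[[0, 0, 0, -0.4, 0, 0, 0], [0, 0, 0, -0.7, 0, 0, 0], [0, 0, 0, -0.9, 0, 0, 0], [0, 0, 0, -1.1, 0, 0, 0]]]}}

```text
clock: 14.57
tool_pos: [0.5141, -0.0771, 0.0356]
orientation: [180.0, -0.0, -79.4]
force: [-0.2, -2.2, -1.1]
opening: 0.0201
gripper_force: 29.9
```

Call:
{"fn": "play_rows", "kwargs": {"commands": [[[0, 0, 0, 0.4, 0, 0, 0], [0, 0, 0, 0.7, 0, 0, 0], [0, 0, 0, 0.7, 0, 0, 0]]]}}

```text
clock: 14.82
tool_pos: [0.5155, -0.0845, 0.0356]
orientation: [-180.0, 0.0, -79.4]
force: [-1.4, 0.7, -0.8]
opening: 0.0197
gripper_force: 29.9
```

Call:
{"fn": "play_rows", "kwargs": {"commands": [[[0, 0, 0, -0.4, 0, 0, 0], [0, 0, 0, -0.7, 0, 0, 0], [0, 0, 0, -0.9, 0, 0, 0], [0, 0, 0, -1.1, 0, 0, 0]]]}}

```text
clock: 15.15
tool_pos: [0.5134, -0.0734, 0.0357]
orientation: [180.0, -0.0, -79.4]
force: [2.0, -11.8, 0.5]
opening: 0.0196
gripper_force: 29.6
```

The force jumped to 11.8 N, so the tin has met the stop. One gentle tap to confirm.

Call:
{"fn": "play_rows", "kwargs": {"commands": [[[0, 0, 0, 0.4, 0, 0, 0], [0, 0, 0, 0.7, 0, 0, 0], [0, 0, 0, 0.7, 0, 0, 0]]]}}

```text
clock: 15.4
tool_pos: [0.5147, -0.0804, 0.0355]
orientation: [-180.0, 0.0, -79.4]
force: [-0.2, 0.5, -1.1]
opening: 0.0197
gripper_force: 29.9
```

Call:
{"fn": "play_rows", "kwargs": {"commands": [[[0, 0, 0, -0.4, 0, 0, 0], [0, 0, 0, -0.6, 0, 0, 0], [0, 0, 0, -0.7, 0, 0, 0], [0, 0, 0, -0.75, 0, 0, 0], [0, 0, 0, -0.75, 0, 0, 0]]]}}

```text
clock: 15.82
tool_pos: [0.5134, -0.0734, 0.0358]
orientation: [180.0, -0.1, -79.4]
force: [2.4, -8.0, -0.5]
opening: 0.0197
gripper_force: 29.7
```

Call:
{"fn": "play_rows", "kwargs": {"commands": [[[0, 0, 0, 1, 0, 0, 0], [0, 0, 0, 3, 0, 0, 0], [0, 0, 0, 6, 0, 0, 0], [0, 0, 0, 9, 0, 0, 0], [0, 0, 0, 12, 0, 0, 0], [0, 0, 0, 15, 2, 0, 0], [0, 0, 0, 17, 4.5, 0, 0], [0, 0, 0, 19, 7, 0, 0]]]}}

```text
clock: 16.48
tool_pos: [0.4787, -0.2741, 0.0351]
orientation: [180.0, 0.0, -79.4]
force: [-0.0, -0.4, -0.2]
opening: 0.0197
gripper_force: 29.9
```

Call:
{"fn": "play_rows", "kwargs": {"commands": [[[0, 0, 0, 0, 0, 0, 0], [0, 0, 0, 0, 0, 1, 0], [0, 0, 0, 0, 0, 1.7, 0], [0, 0, 0, 0, 0, 2.2, 0], [0, 0, 0, 0, 0, 2.5, 0], [0, 0, 0, 0, 0, 2.7, 0], [0, 0, 0, 0, 0, 2.7, 0]]]}}

```text
clock: 17.07
tool_pos: [0.4795, -0.2718, 0.0078]
orientation: [179.9, 0.0, -79.3]
force: [0.2, 0.5, -1.1]
opening: 0.0199
gripper_force: 29.9
```

```bash
python3 -c "
from h import *
rows((.469,-.28,.004,-79.4))"
```

```text
t 17.07 tcp [ 0.4795 -0.2718  0.0078] [ 1.7994e+02  2.0000e-02 -7.9340e+01] open 0.0199 gf 29.9 F [ 0.2  0.5 -1.1]
[0.001  0.0004 0.0011] [0.61 1.18 0.38]
```

Call:
{"fn": "play_rows", "kwargs": {"commands": [[[0, 0, 0, 0, 0, 0.2, 0], [0, 0, 0, 0, 0, 0.35, 0], [0, 0, 0, 0, 0, 0.35, 0], [0, 0, 0, 0, 0, 0.35, 3], [0, 0, 0, 0, 0, 0.35, 5.5], [0, 0, 0, 0, 0, 0.35, 5.5], [0, 0, 0, 0, 0, 0.35, 5.5], [0, 0, 0, 0, 0, 0.35, 5.5]]]}}

```text
clock: 17.73
tool_pos: [0.4795, -0.2725, 0.0052]
orientation: [-180.0, -0.0, -79.4]
force: [-0.1, 0.5, 0.7]
opening: 0.048
gripper_force: 0.0
```

Call:
{"fn": "play_rows", "kwargs": {"commands": [[[0, 0, 0, 0, 0, -1, 5.5], [0, 0, 0, 0, 0, -3, 5.5], [0, 0, 0, 0, 0, -6, 5.5], [0, 0, 0, 0, 0, -10, 5.5], [0, 0, 0, 2, 0, -14, 5.5], [0, 0, 0, 5, 0, -18, 5.5], [0, 0, 0, 8, 0, -20, 5.5], [0, 0, 0, 11, 0, -20, 5.5]]]}}

```text
clock: 18.4
tool_pos: [0.502, -0.3828, 0.2133]
orientation: [-179.5, -0.4, -79.3]
force: [1.2, -0.2, 0.5]
opening: 0.0552
gripper_force: 0.0
```

Run:
```python
from h import *
rows()
s=snap('top');t=snap('side')
A=cv2.resize(s['color'][160:260,130:330],None,fx=3,fy=3,interpolation=cv2.INTER_CUBIC)
B=cv2.resize(t['color'][130:320,200:300],None,fx=2,fy=2,interpolation=cv2.INTER_CUBIC)
C=np.zeros((380,800,3),np.uint8); C[:300,:600]=A; C[:380,600:800]=B
cv2.imwrite('pics/end.png',C[:,:,::-1])
for n,c in(('top',s),('side',t)):
  for k in('tin','turner'): print(n,k,[(np.round(d['bbox']).tolist(),round(d['conf'],2)) for d in ctrl.find_in(c,k)[:2]])
```

```text
t 18.4 tcp [ 0.502  -0.3828  0.2133] [-179.53   -0.39  -79.27] open 0.0552 gf 0.0 F [ 1.2 -0.2  0.5]
top tin []
top turner [([284.0, 207.0, 52.0, 24.0], 0.58)]
side tin [([244.0, 159.0, 23.0, 28.0], 0.86), ([230.0, 144.0, 47.0, 47.0], 0.29)]
side turner [([230.0, 218.0, 42.0, 81.0], 0.58)]
```

View pics/end.png

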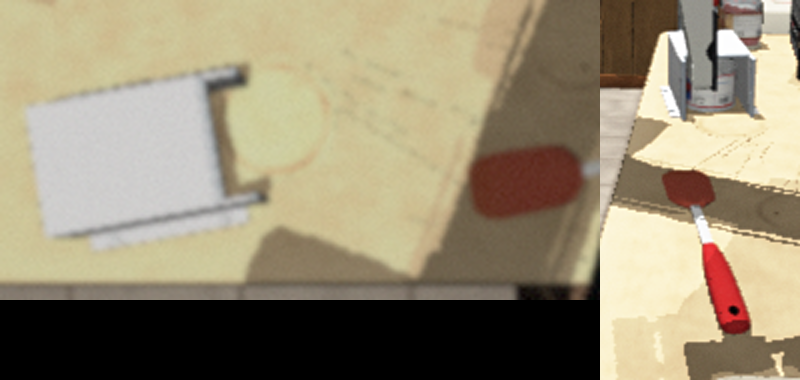

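The tin is upright fully under the hood, at about (255,173) in the side view. The spatula lies flat and well clear, with its tip at about (288,220) in the top view. Handing in.

```bash
python3 -c "
from plant import ctrl
print(ctrl.close_job())"
```

```text
the job is handed in; nothing more can be done
None
```

I tapped the tin into the rack until it met the stop (force jumped to about 12 N), laid the spatula flat well clear of it, and handed the job in at about 18.5 s; no verdict came back.

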